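Make up two fitting-practice kits

ROBOT

A 7-joint arm with a two-finger parallel gripper is mounted at the origin on a cart in front of the work surface, level with it; the furniture and walls round the work are solid. World frame = base frame: x ahead of the robot, y to its left, z up, the work surface at z = 0. Lengths are in m, angles in rad, forces in N, time in s.
With the tool pointing down it reaches from about 0.425 to 0.925 m from the base axis. Payload 6.8 kg.
Tool frame: the origin (TCP) lies between the finger pads; the fingertips stand 14 mm ahead of it and the grasp point (between the pads) lies 5 mm behind it; z points along the fingers, y is the line along which they close (so a half turn about z gives the same grasp; the last joint's range is limited). The gripper opens to 85 mm and grips with 20 to 120 N. Pads are 22 mm wide; open, the fingers measure 114 mm over their backs; the gripper's body (76 mm by 85 mm) begins 54 mm behind the grasp point. The pads swing forward as they close: fully open they stand 13 mm farther back than shut.
Start: joints at [-1.245, 0.477, 0.022, 1.555, -0.011, 1.109, -0.083], TCP at [0.284, 0.612, 0.245] pointing down, gripper open.
Joint ranges: [-2.96, 2.96], [-0.34, 2.1], [-1.41, 1.46], [0.24, 2.44], [-1.37, 4.51], [0.17, 1.92], [-2.96, 2.96]. Speed limits (rad/s): [2.39, 2.39, 3.14, 3.14, 3.14, 3.14, 3.14].

INTERFACE

Orientations are given as a rotation vector (axis times angle).
In Python, from bench import r, eyes, ticket gives the robot as it stands. The module is installed in compiled form; this text tells all that it offers.
- The arm moves only by the tool arm_command, never from a script. Its argument "plan" is text: rows parted by semicolons, each of 4 numbers parted by spaces: the shift along the tool's x, y, z in m, then the turn about the tool's z in degrees. In form: tx ty tz yaw; .... A call has 1 to 20 rows; each row shifts and turns the commanded pose from where the row before left it, along the tool's axes as they then stand; what a row does not reach is not made up. A row lasts 1/8 s, in which the tool goes at most 62.5 mm and 10.7 degrees, less where a joint would pass 70% of its speed; a pose out of reach is approached as far as the arm can. A call is refused whole if a number of a shift passes 0.0625 or a number of a turn 10.7, either way. A call with a gripper value outside its range is refused whole. "hand" is the closure, from -1 (fully open) to 1 (shut), set as the call begins (left out, the last holds). The fingers move at their own pace and stop on an object; "grip_force" is the grip in N (left out, the last holds). Time passes only in rows, so rows that do not move let the fingers close. It gives the time, the measured TCP pose, the force, the opening and the grip force at its end, in the units of the state.
- r.get_obs(): the state, without advancing time (a new reading comes with each control period).
- eyes.grab_frame(name): name is "scene" or "side" or "wrist"; returns (picture, depth): 384x512x3 uint8, red, green, blue; 384x512 float32, m along the optical axis (not along the pixel's ray), 0 where there is no reading.
- eyes.calibration(name): a dict with "fov_y" (degrees; the focal length in pixels is half the picture's height over the tangent of half this angle, whatever the lens; pixels are square), "cx", "cy" (the principal point, pixels), "origin" and "attitude" of the camera in the world; the wrist camera has in their place "tool_from_camera" (4x4, takes a point from camera to tool coordinates, whose origin is the TCP and whose axes are the flange's). Camera axes: x right, y up, looking along -z (the intrinsics and any distortion apply to the point x, -y, -z); pixel columns grow to the right and rows downward; lengths in m; the calibration is good to about 2 mm. A picture is of the moment at which its call begins: read the wrist's pose just before it. calibration takes no time and is no camera call.
- ticket.hand_in(): hands the job in; it is judged then, once.
The state is a dict: "clock": time; "joints": joint angles; "qvel": joint speeds; "tau": joint torques, N m; "tcp_pos": TCP position; "orientation": TCP orientation; "contact_force": force on the tool from outside, world axes, zero at the start; "moment": the same for the moment, N m; "grip_width": finger opening in m; "gripper_force": force on a finger pad.
Only numpy, scipy, OpenCV 4.12 (cv2) and the standard library are available. Lean on these libraries where they do the work, as an engineer would, in place of code of your own. Each camera call takes 0.05 s, during which the arm holds its last target. There are 200 camera calls.

TASK

Make up the two apprentices' kits, one part to a compartment: the red tray gets the H-shaped aluminium piece and the steel slot gauge, the green tray gets the brass bush, the brass key blank and the small steel block. Lift the H-shaped piece straight up out of its nest, never sideways, and set every part down on the tray floor, the H-shaped piece and the bush upright, the rest flat as they lie now. Leave the larger steel block and the drilled plate where they are.

Things in the scene. Friction and masses are not known exactly. Their poses are not given: they have to be found in the camera images.
- red_tray: low red tray, 106 (x) x 210 (y) mm, fixed. Origin: centre of its underside, z up. Floor 3 mm thick; walls and dividers 3 mm thick, tops 8 mm above the bench; inside width 100 mm in x. A thin 12 mm tab at each short end. One divider at y = 0 makes two compartments, each 100 mm (x) by about 100 mm (y), centred at y = -0.052 and +0.052 m.
- green_tray: low green tray, 106 (x) x 210 (y) mm, fixed. Origin: centre of its underside, z up. Floor 3 mm thick; walls and dividers 3 mm thick, tops 8 mm above the bench; inside width 100 mm in x. A thin 12 mm tab at each short end. Two dividers at y = -0.0345 and +0.0345 m make three compartments, each 100 mm (x) by 66 mm (y), centred at y = -0.069, 0 and +0.069 m.
- nest: dark steel nest, fixed: base plate 72 (x) x 90 (y) x 5 mm with two upstanding blocks, each 32 (x) x 30 (y) mm, tops 21 mm above the bench, centred at y = -29 and +29 mm. Origin: centre of the plate's underside, z up. The H-shaped piece sits round the blocks with 2 mm play each way and can only come out upward (16 mm to be clear).
- h_piece: H-shaped aluminium piece, 60 (x) x 40 (y) x 18 mm: 24 mm wide web along x, 12 x 40 mm bar at each end. Orange grip post on its middle, 22 (x) x 18 (y) mm, 24 mm tall (top 42 mm above the underside). Origin: centre of its underside, z up. 0.18 kg. Starts in the nest, axes along the nest's, underside 5 mm above the bench.
- work_gauge: flat light grey steel slot gauge, 30 (x) x 80 (y) x 8 mm, lying flat, with a notch in the middle of its +x long edge (for y from -12 to +12 mm the steel spans only x = -15 to +3 mm; beyond, x = -15 to +15). Origin: centre of the underside of its 30 x 80 outline, z up. 0.12 kg.
- turned_bush: brass bush standing upright, 34 mm tall: flange 38 mm diameter and 13 mm high below, barrel 28 mm diameter above, bored through. Origin: centre of its underside, z up. 0.12 kg.
- key_blank: flat brass key blank, 24 (x) x 69 (y) x 8 mm: a 24 mm wide head from y = +5 to +35 mm, and a straight 9 mm wide shank from y = -35 to +5 mm, centred on x = 0 to within 1 mm. Origin: centre of the underside, z up. 0.03 kg. Lies flat.
- test_block: small plain light grey steel block, 30 (x) x 45 (y) x 20 mm. Origin: centre of its underside, z up. 0.2 kg. The smaller of the two steel blocks on the bench.
- work_block: larger steel block, brighter and mottled, 40 (x) x 50 (y) x 30 mm, not part of either kit, stays where it is. Origin: centre of its underside.
- work_plate: drilled light grey steel plate, 60 (x) x 100 (y) x 10 mm, with three holes, not part of either kit, stays where it is. Origin: centre of its underside.

How it is judged:
At the end, for the whole second after the job is handed in: Red tray: H-shaped piece and slot gauge, green tray: bush, key blank and small steel block, one part to a compartment; each part's origin within its compartment, its underside less than 3 mm above the tray floor, its z axis within 0.1 rad of vertical, at rest ((((y of h_piece in the frame of red_tray between -0.102 and 0 m and x of h_piece in the frame of red_tray between -0.05 and 0.05 m) and (y of work_gauge in the frame of red_tray between 0 and 0.102 m and x of work_gauge in the frame of red_tray between -0.05 and 0.05 m)) or ((y of h_piece in the frame of red_tray between 0 and 0.102 m and x of h_piece in the frame of red_tray between -0.05 and 0.05 m) and (y of work_gauge in the frame of red_tray between -0.102 and 0 m and x of work_gauge in the frame of red_tray between -0.05 and 0.05 m))) and (((y of turned_bush in the frame of green_tray between -0.102 and -0.0345 m and x of turned_bush in the frame of green_tray between -0.05 and 0.05 m) and (y of key_blank in the frame of green_tray between -0.0345 and 0.0345 m and x of key_blank in the frame of green_tray between -0.05 and 0.05 m) and (y of test_block in the frame of green_tray between 0.0345 and 0.102 m and x of test_block in the frame of green_tray between -0.05 and 0.05 m)) or ((y of turned_bush in the frame of green_tray between -0.102 and -0.0345 m and x of turned_bush in the frame of green_tray between -0.05 and 0.05 m) and (y of key_blank in the frame of green_tray between 0.0345 and 0.102 m and x of key_blank in the frame of green_tray between -0.05 and 0.05 m) and (y of test_block in the frame of green_tray between -0.0345 and 0.0345 m and x of test_block in the frame of green_tray between -0.05 and 0.05 m)) or ((y of turned_bush in the frame of green_tray between -0.0345 and 0.0345 m and x of turned_bush in the frame of green_tray between -0.05 and 0.05 m) and (y of key_blank in the frame of green_tray between -0.102 and -0.0345 m and x of key_blank in the frame of green_tray between -0.05 and 0.05 m) and (y of test_block in the frame of green_tray between 0.0345 and 0.102 m and x of test_block in the frame of green_tray between -0.05 and 0.05 m)) or ((y of turned_bush in the frame of green_tray between -0.0345 and 0.0345 m and x of turned_bush in the frame of green_tray between -0.05 and 0.05 m) and (y of key_blank in the frame of green_tray between 0.0345 and 0.102 m and x of key_blank in the frame of green_tray between -0.05 and 0.05 m) and (y of test_block in the frame of green_tray between -0.102 and -0.0345 m and x of test_block in the frame of green_tray between -0.05 and 0.05 m)) or ((y of turned_bush in the frame of green_tray between 0.0345 and 0.102 m and x of turned_bush in the frame of green_tray between -0.05 and 0.05 m) and (y of key_blank in the frame of green_tray between -0.102 and -0.0345 m and x of key_blank in the frame of green_tray between -0.05 and 0.05 m) and (y of test_block in the frame of green_tray between -0.0345 and 0.0345 m and x of test_block in the frame of green_tray between -0.05 and 0.05 m)) or ((y of turned_bush in the frame of green_tray between 0.0345 and 0.102 m and x of turned_bush in the frame of green_tray between -0.05 and 0.05 m) and (y of key_blank in the frame of green_tray between -0.0345 and 0.0345 m and x of key_blank in the frame of green_tray between -0.05 and 0.05 m) and (y of test_block in the frame of green_tray between -0.102 and -0.0345 m and x of test_block in the frame of green_tray between -0.05 and 0.05 m))) and z of each of h_piece, work_gauge in the frame of red_tray below 0.006 m and angle between each of h_piece, work_gauge, turned_bush, key_blank, test_block's own z axis and vertical below 0.1 rad and linear speed of each of h_piece, work_gauge, turned_bush, key_blank, test_block below 0.01 m/s and angular speed of each of h_piece, work_gauge, turned_bush, key_blank, test_block below 0.1 rad/s and z of each of turned_bush, key_blank, test_block in the frame of green_tray below 0.006 m); the robot touches nothing.
It fails at once if the H-shaped piece was dragged sideways or twisted out of its nest instead of being lifted clear upward (z of h_piece in the frame of nest below 0.018 m and horizontal distance between h_piece and nest between 0.01 and 0.045 m).
It fails at once if the H-shaped piece was tipped over (angle between h_piece's own z axis and vertical above 0.6 rad).
It fails at once if the larger steel block was moved more than 20 mm (distance of work_block from where it was at the start of the episode above 0.02 m).
It fails at once if the drilled steel plate was moved more than 20 mm (distance of work_plate from where it was at the start of the episode above 0.02 m).
It also fails if it takes over 128 s, if anything falls off the work surface, if the arm or the gripper's body presses on something with over 40 N, if the wrist force passes 120 N, or if a joint passes its speed limit or range.

## Working session

There is one attempt and no reset: what is moved stays moved. The work goes in short steps, Python scripts to look and compute and a tool call to move; the robot and the scene stay as the last step left them, time stands still between calls to the robot, and variables do not carry over. Pictures are saved under pics/ and viewed, at most 14 in all, crops included, and the job is handed in when it is done.

Besides the shell and the picture viewer there is one more tool, called after "Call:" as name(argument=value, ...) on one line, values as JSON. arm_command: Moves the arm, as the interface text tells. Its arguments: {"type":"object","properties":{"plan":{"type":"string"},"hand":{"type":"number"},"grip_force":{"type":"number"}},"required":["plan"]}

```bash
mkdir -p pics; cat > h.py <<'E'
import numpy as np, cv2
from scipy.spatial.transform import Rotation as R
from bench import r, eyes, ticket
def cam(name, o=None):
    c=eyes.calibration(name)
    if 'tool_from_camera' in c:
        o=o or r.get_obs()
        T=np.eye(4); T[:3,:3]=R.from_rotvec(o['orientation']).as_matrix(); T[:3,3]=o['tcp_pos']
        M=T@np.array(c['tool_from_camera'])
    else:
        M=np.eye(4); a=np.array(c['attitude'],float)
        M[:3,:3]=a if a.shape==(3,3) else R.from_rotvec(a).as_matrix(); M[:3,3]=c['origin']
    f=192/np.tan(np.radians(c['fov_y'])/2)
    return M,f,c['cx'],c['cy']
def plane(C,uv,z):
    M,f,cx,cy=C; uv=np.atleast_2d(uv).astype(float)
    d=np.c_[(uv[:,0]-cx)/f,-(uv[:,1]-cy)/f,-np.ones(len(uv))]@M[:3,:3].T
    return M[:3,3]+d*((z-M[2,3])/d[:,2])[:,None]
def cloud(C,D):
    M,f,cx,cy=C; v,u=np.mgrid[:D.shape[0],:D.shape[1]]
    p=np.stack([(u-cx)/f*D,-(v-cy)/f*D,-D],-1)
    return p@M[:3,:3].T+M[:3,3]
E
python3 - <<'E'
from h import *
for n in("scene","side","wrist"):
    c=eyes.calibration(n); print(n,c)
    o=r.get_obs(); I,D=eyes.grab_frame(n)
    np.savez(f"{n}0.npz",I=I,D=D,t=o['tcp_pos'],q=o['orientation'])
    cv2.imwrite(f"pics/{n}0.png",I[...,::-1])
print(r.get_obs())
E
```

```text
scene {'fov_y': 52.06304652517732, 'cx': 256.24177443224187, 'cy': 194.8444887307217, 'origin': array([-0.28345465,  0.53294598,  0.67872456]), 'attitude': array([ 0.56912053, -1.04562397, -1.95051554])}
side {'fov_y': 54.116599730081795, 'cx': 255.21499837525946, 'cy': 192.75116513897623, 'origin': array([0.17251151, 1.08503091, 0.72454421]), 'attitude': array([ 0.24507495, -1.42182423, -2.4900595 ])}
wrist {'fov_y': 69.26440965575549, 'cx': 259.1505965620189, 'cy': 194.06521409401606, 'tool_from_camera': array([[ 1.55637953e-04,  9.45837543e-01,  3.24640289e-01,
         8.41106506e-02],
       [ 9.99999860e-01, -3.11453216e-04,  4.28000524e-04,
         9.04456243e-04],
       [ 5.05929226e-04,  3.24640177e-01, -9.45837459e-01,
        -1.29214393e-01],
       [ 0.00000000e+00,  0.00000000e+00,  0.00000000e+00,
         1.00000000e+00]])}
{'clock': 0.15, 'joints': array([-1.24511365,  0.47762553,  0.02236257,  1.55614418, -0.01144076,
        1.10928652, -0.08304814]), 'qvel': array([-5.49869518e-04, -2.22426504e-03,  1.66025713e-05, -4.55606221e-03,
       -1.11766839e-03,  2.30115212e-04, -2.61633492e-04]), 'tau': array([ 2.07285950e-03, -5.96918392e+01,  1.60974573e+00, -2.81491452e+01,
        1.26260894e-02,  6.52145507e-03, -3.22176120e-06]), 'tcp_pos': array([0.28356581, 0.61211473, 0.24457296]), 'orientation': array([-6.75898035e-01, -3.06788249e+00,  2.08716014e-03]), 'contact_force': array([-0.90870973, -0.25714521,  0.87837444]), 'moment': array([ 0.00101095, -0.0084871 , -0.02523095]), 'gripper_force': 0.0, 'grip_width': 0.08527263245088769}
```

View pics/scene0.png

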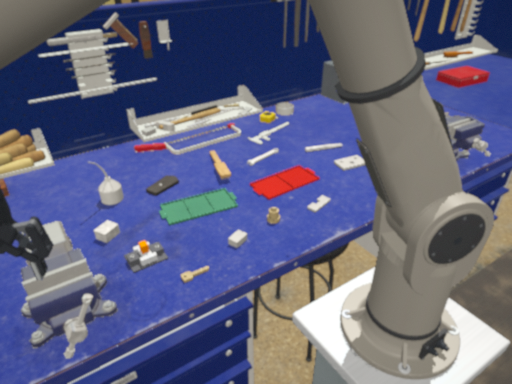

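View pics/side0.png

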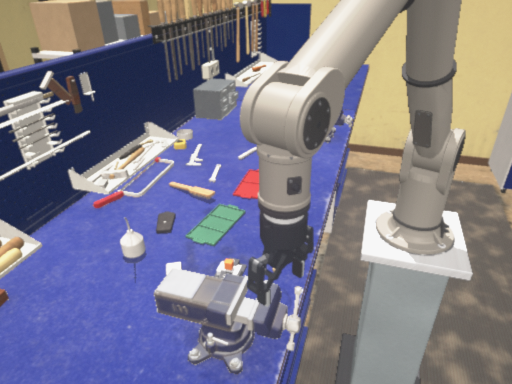

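View pics/wrist0.png

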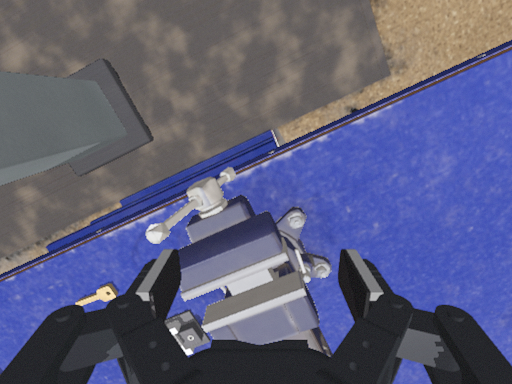

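Scene view: green tray around (198,206), red (285,181), nest with the H-piece (145,250), bush (273,215), key (195,273), small block (237,238), gauge (319,203). The large block is at (107,232) and the plate at (350,162). The vise stands below the gripper. Next I'll turn these into positions.

```bash
python3 - <<'E'
from h import *
d=np.load("scene0.npz"); I,D=d['I'],d['D']; C=cam("scene"); P=cloud(C,D)
hsv=cv2.cvtColor(I,cv2.COLOR_RGB2HSV)
bench=cv2.inRange(hsv,(108,110,0),(130,255,255))
m=(bench==0).astype(np.uint8)
n,L,S,c=cv2.connectedComponentsWithStats(m,connectivity=4)
for i in range(1,n):
    if 25<S[i,4]<3000 and c[i][1]>110 and c[i][0]<380:
        k=L==i; p=P[k&(D>0)]
        zt=np.percentile(p[:,2],90) if len(p) else 0
        w=plane(C,np.argwhere(k)[:,::-1],max(zt,0.003))[:,:2].astype(np.float32)
        (x,y),(a,b),ang=cv2.minAreaRect(w)
        print(c[i].round(),S[i,4],"zt%.3f"%zt,"xy %.3f %.3f"%(x,y),"size %.3f %.3f ang %.0f"%(a,b,ang),"med",np.median(p,0).round(3))
q=P[200:370,0:125].reshape(-1,3); q=q[(q[:,2]>0.03)]
print("vise",np.percentile(q,[1,50,99],axis=0).round(3))
E
```

```text
[267. 134.] 334 zt0.010 xy 0.914 -0.338 size 0.090 0.252 ang 12 med [ 0.926 -0.298  0.006]
[322. 147.] 248 zt0.015 xy 0.692 -0.411 size 0.161 0.052 ang 73 med [ 0.702 -0.417  0.006]
[ 82. 146.] 34 zt0.030 xy 1.173 0.345 size 0.077 0.015 ang 88 med [1.179 0.351 0.029]
[262. 156.] 224 zt0.011 xy 0.763 -0.187 size 0.044 0.171 ang 12 med [ 0.768 -0.183  0.005]
[220. 165.] 367 zt0.030 xy 0.775 -0.010 size 0.047 0.224 ang 75 med [ 0.767 -0.012  0.022]
[ 83. 152.] 26 zt0.009 xy 1.168 0.350 size 0.039 0.019 ang 90 med [1.178 0.348 0.002]
[109. 188.] 710 zt0.072 xy 0.808 0.355 size 0.070 0.302 ang 84 med [0.787 0.354 0.036]
[284. 181.] 1367 zt0.009 xy 0.585 -0.150 size 0.124 0.242 ang 1 med [ 0.586 -0.146  0.005]
[162. 184.] 369 zt0.015 xy 0.777 0.193 size 0.066 0.124 ang 27 med [0.78  0.195 0.013]
[197. 206.] 1688 zt0.009 xy 0.617 0.147 size 0.235 0.119 ang 82 med [0.619 0.151 0.005]
[319. 203.] 251 zt0.011 xy 0.422 -0.153 size 0.042 0.099 ang 16 med [ 0.423 -0.159  0.008]
[273. 215.] 243 zt0.034 xy 0.422 0.012 size 0.044 0.084 ang 56 med [0.435 0.002 0.013]
[106. 231.] 471 zt0.032 xy 0.614 0.416 size 0.078 0.081 ang 31 med [0.626 0.415 0.023]
[237. 238.] 291 zt0.022 xy 0.404 0.139 size 0.055 0.069 ang 22 med [0.411 0.136 0.017]
[145. 255.] 928 zt0.029 xy 0.479 0.363 size 0.093 0.108 ang 90 med [0.479 0.363 0.019]
[193. 273.] 263 zt0.010 xy 0.368 0.283 size 0.036 0.076 ang 4 med [0.367 0.29  0.007]
[191. 315.] 28 zt-0.013 xy 0.261 0.343 size 0.011 0.014 ang 64 med [ 0.279  0.337 -0.019]
[228. 323.] 53 zt-0.120 xy 0.200 0.287 size 0.015 0.020 ang 59 med [ 0.294  0.24  -0.128]
[228. 352.] 45 zt-0.253 xy 0.139 0.323 size 0.012 0.016 ang 10 med [ 0.306  0.241 -0.263]
[126. 378.] 189 zt-0.123 xy 0.197 0.509 size 0.047 0.019 ang 88 med [ 0.294  0.498 -0.132]
vise [[-0.283  0.413  0.031]
 [ 0.31   0.558  0.142]
 [ 0.633  0.608  0.679]]
```

Call:
arm_command(plan="0 0 -0.02 -8.3;0 0 -0.02 -8.3;0 0 -0.015 -8.3;-0.034 -0.043 0 0;-0.034 -0.043 0 0;-0.034 -0.043 0 0;-0.034 -0.043 0 0;-0.034 -0.043 0 0;-0.034 -0.043 0 0;-0.034 -0.043 0 0;-0.034 -0.043 0 0;0 0 0 0;0 0 0 0", hand=-1)

```text
clock: 1.78
tcp_pos: [0.5555, 0.2692, 0.3]
orientation: [0.001, -3.141, -0.001]
contact_force: [-0.7, -0.3, 0.7]
grip_width: 0.0858
gripper_force: 0.0
```

```bash
cat > look.py <<'E'
from h import *
import sys
def shot(tag,name="wrist"):
    o=r.get_obs(); C=cam(name,o); I,D=eyes.grab_frame(name)
    cv2.imwrite(f"pics/{tag}.png",I[...,::-1]); np.savez(tag+".npz",I=I,D=D,t=o['tcp_pos'],q=o['orientation'])
    return C,I,D
def comps(C,I,D,maxrow=250,amin=60,amax=30000):
    hsv=cv2.cvtColor(I,cv2.COLOR_RGB2HSV); P=cloud(C,D)
    m=(cv2.inRange(hsv,(108,110,0),(130,255,255))==0).astype(np.uint8)
    m=cv2.morphologyEx(m,cv2.MORPH_OPEN,np.ones((3,3),np.uint8))
    n,L,S,c=cv2.connectedComponentsWithStats(m,connectivity=4)
    for i in range(1,n):
        if amin<S[i,4]<amax and c[i][1]<maxrow:
            k=L==i; p=P[k&(D>0)]; zt=np.percentile(p[:,2],85)
            top=p[p[:,2]>zt-0.005][:,:2].astype(np.float32)
            (x,y),(a,b),g=cv2.minAreaRect(top)
            if b>a: long=g+90
            else: long=g
            print("px",c[i].round(),S[i,4],"z %.3f xy %.4f %.4f size %.3f %.3f long %.0f"%(zt,x,y,a,b,long%180),"hsv",np.median(hsv[k],0))
E
python3 -c "
from look import *
comps(*shot('wA'))"
```

```text
px [467.  90.] 14222 z 0.136 xy 0.4820 0.5080 size 0.190 0.035 long 16 hsv [120.  41.  89.]
px [273.  17.] 775 z 0.010 xy 0.3706 0.2821 size 0.069 0.024 long 90 hsv [ 20.  76. 222.]
px [159.  56.] 1052 z 0.022 xy 0.4174 0.1359 size 0.030 0.045 long 112 hsv [ 15.  13. 233.]
px [63. 76.] 1005 z 0.034 xy 0.4438 0.0006 size 0.027 0.028 long 92 hsv [ 20.  91. 140.]
px [321. 114.] 3259 z 0.024 xy 0.4939 0.3604 size 0.060 0.088 long 90 hsv [125.  10. 131.]
px [ 31. 176.] 4258 z 0.006 xy 0.5873 -0.0941 size 0.110 0.125 long 92 hsv [  2. 212. 233.]
px [182. 195.] 8681 z 0.007 xy 0.6212 0.1462 size 0.235 0.107 long 82 hsv [ 75. 103. 172.]
px [350. 207.] 1096 z 0.031 xy 0.6347 0.4149 size 0.041 0.050 long 120 hsv [ 16.  13. 237.]
```

View pics/wA.png

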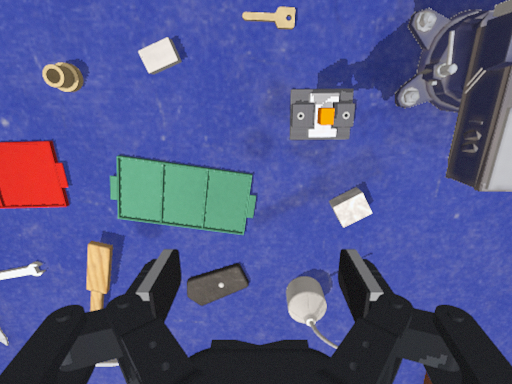

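Call:
arm_command(plan="0 -0.06 0 0;0 -0.06 0 0;0 -0.06 0 0;0 -0.06 0 0;0 -0.06 0 0;0 0 0 0;0 0 0 0")

```text
clock: 2.7
tcp_pos: [0.5562, -0.0293, 0.3002]
orientation: [0.005, -3.142, -0.002]
contact_force: [-0.1, 0.4, -0.5]
grip_width: 0.0855
gripper_force: 0.0
```

```bash
python3 -c "
from look import *
comps(*shot('wB'));print(r.get_obs()['tcp_pos'])"
```

```text
px [493.  18.] 619 z 0.010 xy 0.3698 0.2779 size 0.063 0.024 long 88 hsv [ 19.  90. 155.]
px [380.  55.] 1037 z 0.022 xy 0.4173 0.1353 size 0.030 0.046 long 112 hsv [ 15.  16. 170.]
px [166.  63.] 1392 z 0.010 xy 0.4276 -0.1563 size 0.030 0.080 long 105 hsv [ 15.  13. 230.]
px [278.  75.] 643 z 0.035 xy 0.4437 0.0001 size 0.028 0.026 long 2 hsv [ 20.  78. 205.]
px [501. 117.] 1056 z 0.021 xy 0.5026 0.3232 size 0.048 0.018 long 22 hsv [126.  10. 123.]
px [ 21. 159.] 1698 z 0.012 xy 0.5611 -0.3965 size 0.062 0.061 long 81 hsv [ 15.  13. 236.]
px [181. 174.] 9381 z 0.006 xy 0.5890 -0.1519 size 0.110 0.237 long 92 hsv [  2. 211. 233.]
px [367. 195.] 8629 z 0.007 xy 0.6227 0.1475 size 0.232 0.109 long 82 hsv [ 75. 106. 158.]
px [ 37. 242.] 894 z 0.014 xy 0.7041 -0.4036 size 0.121 0.017 long 74 hsv [ 18.   14.  208.5]
[ 0.55625294 -0.02868332  0.30020083]
```

View pics/wB.png

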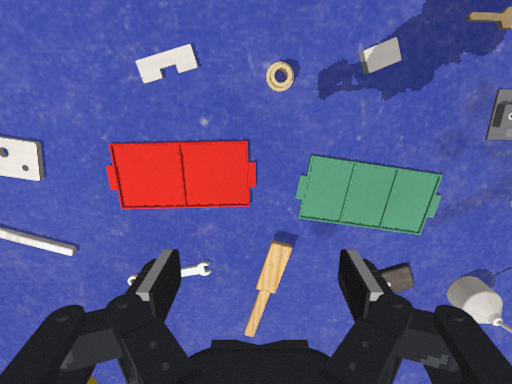

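Wrist A shows the key at (273,17), small block (159,56), bush (63,76), nest with the orange post (327,116) and green tray (182,195). Wrist B shows the gauge at (166,63) with its notch facing +x, the red tray at (181,174) and the plate at (21,159). The two views agree to about 1 mm. Next come the post position, the key's head side and the vise clearance.

```bash
python3 - <<'E'
from h import *
d=np.load("wA.npz"); I,D=d['I'],d['D']; C=cam("wrist",dict(tcp_pos=d['t'],orientation=d['q'])); P=cloud(C,D)
hsv=cv2.cvtColor(I,cv2.COLOR_RGB2HSV)
m=cv2.inRange(hsv,(8,180,120),(20,255,255))>0; m[:60]=0; m[160:]=0
p=P[m&(P[...,2]>0.04)]; print("post",len(p),np.median(p[:,2]),cv2.minAreaRect(p[:,:2].astype(np.float32)))
w=P[...,:2].reshape(-1,2);z=P[...,2].ravel()
k=(w[:,0]>.4)&(w[:,0]<.58)&(w[:,1]>.3)&(w[:,1]<.42)&(z>.018)&(z<.03)
print("nest+H top",cv2.minAreaRect(w[k].astype(np.float32)))
k=(z>.05)&(w[:,1]>.4)
for a in np.arange(.34,.6,.04):
    q=k&(abs(w[:,0]-a)<.02); print(round(a,2),"vise min y",w[q,1].min() if q.any() else None, "zmax",z[q].max() if q.any() else None)
for n,tag in((( 2,),"wB"),((75,),"wA")):
    e=np.load(tag+".npz"); Ce=cam("wrist",dict(tcp_pos=e['t'],orientation=e['q'])); h=cv2.cvtColor(e['I'],cv2.COLOR_RGB2HSV)
    mm=((abs(h[...,0].astype(int)-n[0])<8)&(h[...,1]>70)&(h[...,2]>80)).astype(np.uint8); mm[250:]=0;mm[:130]=0
    cc=max(cv2.findContours(mm,cv2.RETR_EXTERNAL,cv2.CHAIN_APPROX_NONE)[0],key=cv2.contourArea)[:,0]
    print(tag,cv2.minAreaRect(plane(Ce,cc,.008)[:,:2].astype(np.float32)))
E
```

```text
post 64 0.046751200645483854 ((0.4932253360748291, 0.35996201634407043), (0.020474158227443695, 0.01770101860165596), 0.2199321985244751)
nest+H top ((0.4939427673816681, 0.36035215854644775), (0.05988717079162598, 0.08802714198827744), 0.14846457540988922)
0.34 vise min y None zmax None
0.38 vise min y 0.49643536437877167 zmax 0.13557897272962843
0.42 vise min y 0.4961219579846999 zmax 0.14420364824297816
0.46 vise min y 0.4975845268287393 zmax 0.13809059483192193
0.5 vise min y 0.5084867182411352 zmax 0.1430006436251003
0.54 vise min y 0.5086672397457909 zmax 0.14283430416408005
0.58 vise min y 0.5127646663008837 zmax 0.14266859721571207
wB ((0.5864899754524231, -0.14968004822731018), (0.10432751476764679, 0.2298307567834854), 1.472107172012329)
wA ((0.6203164458274841, 0.14791929721832275), (0.2306251972913742, 0.10612064599990845), 81.9711685180664)
```

Call:
arm_command(plan="0.028 0.0075 0.04 0;0.028 0.0075 0.04 0;0.028 0.0075 0.04 0;0.028 0.0075 0.04 0;0 0 0 0;0 0 0.04 0;0 0 0.04 0;0 0 0.018 0;0 0 0.01 0;0 0 0 0;0 0 0 0")

```text
clock: 4.12
tcp_pos: [0.4452, -0.001, 0.0331]
orientation: [-0.002, 3.14, 0.001]
contact_force: [0.3, 0.3, 0.5]
grip_width: 0.0855
gripper_force: 0.0
```

Call:
arm_command(plan="0 0 0 0;0 0 0 0;0 0 0 0;0 0 0 0;0 0 0 0;0 0 0 0;0 0 0 0;0 0 0 0", hand=1, grip_force=50)

```text
clock: 5.12
tcp_pos: [0.4443, -0.0013, 0.0327]
orientation: [-0.001, 3.141, 0.0]
contact_force: [-1.0, 0.3, 6.6]
grip_width: 0.0257
gripper_force: 48.7
```

Call:
arm_command(plan="0 0 -0.01 0;0 0 -0.03 0;0 0 -0.04 0;-0.042 0.02 0 0;-0.042 0.02 0 0;-0.042 0.02 0 0;-0.041 0.02 0 0;0 0 0 0;0 0 0 0")

```text
clock: 6.25
tcp_pos: [0.6102, 0.0782, 0.1121]
orientation: [0.001, -3.14, 0.001]
contact_force: [-0.0, -0.4, -1.4]
grip_width: 0.0258
gripper_force: 49.5
```

Call:
arm_command(plan="-0.001 0.001 0.04 0;0 0 0.022 0;0 0 0.008 0;0 0 0.005 0;0 0 0.001 0;0 0 0 0;0 0 0 0")

```text
clock: 7.12
tcp_pos: [0.6125, 0.0798, 0.0369]
orientation: [-0.001, 3.141, 0.0]
contact_force: [-0.2, 0.0, -0.4]
grip_width: 0.0258
gripper_force: 49.5
```

Call:
arm_command(plan="0 0 0.001 0;0 0 0 0;0 0 0 0")

```text
clock: 7.5
tcp_pos: [0.6125, 0.0798, 0.0358]
orientation: [-0.001, 3.141, 0.0]
contact_force: [-1.2, 0.0, 5.2]
grip_width: 0.0256
gripper_force: 50.1
```

Call:
arm_command(plan="0 0 0 0;0 0 0 0;0 0 0 0;0 0 0 0;0 0 -0.01 0;0 0 -0.04 0;0 0 -0.04 0;0 0 0 0", hand=-1)

```text
clock: 8.5
tcp_pos: [0.6147, 0.08, 0.1295]
orientation: [-0.001, 3.134, 0.003]
contact_force: [0.4, -0.2, 0.2]
grip_width: 0.0855
gripper_force: 0.0
```

Call:
arm_command(plan="0.0495 0.014 0 0;0.0495 0.014 0 0;0.0495 0.014 0 0;0.0495 0.014 0 0;0 0 0 9.7;0 0 0 9.7;0 0 0 9.7;0 0 0 9.7;0 0 0 9.7;0 0 0 9.7;0 0 0 9.7;0 0 0 0;0 0 0 0")

```text
clock: 10.12
tcp_pos: [0.4139, 0.1356, 0.1252]
orientation: [-1.749, -2.61, 0.0]
contact_force: [0.3, 0.3, 0.1]
grip_width: 0.0857
gripper_force: 0.0
```

```bash
cat > go.py <<'E'
from h import *
import sys
x,y,z,phi=map(float,sys.argv[1:])
o=r.get_obs(); A=R.from_rotvec(o['orientation']).as_matrix()
d=A.T@(np.array([x,y,z])-o['tcp_pos']); p=np.degrees(np.arctan2(A[1,1],A[0,1]))
print("shift",d.round(4),"phi",p.round(1),"yaw",round(((p-phi)+180)%360-180,1),"q7",o['joints'][6].round(2),"tilt z",A[:,2].round(3))
E
python3 go.py 0.4173 0.1355 0.019 22
```

```text
shift [-0.0013  0.0032  0.1062] phi 22.3 yaw 0.3 q7 0.11 tilt z [-0. -0. -1.]
```

Call:
arm_command(plan="-0.001 0.003 0.04 0;0 0 0.04 0;0 0 0.018 0;0 0 0.008 0;0 0 0 0;0 0 0 0")

```text
clock: 10.88
tcp_pos: [0.4178, 0.136, 0.02]
orientation: [1.753, 2.607, 0.002]
contact_force: [0.5, -0.1, -0.6]
grip_width: 0.0853
gripper_force: 0.0
```

Call:
arm_command(plan="0 0 0 0;0 0 0 0;0 0 0 0;0 0 0 0;0 0 0 0;0 0 0 0;0 0 0 0;0 0 0 0", hand=1, grip_force=70)

```text
clock: 11.88
tcp_pos: [0.4173, 0.136, 0.0198]
orientation: [-1.753, -2.607, -0.001]
contact_force: [-1.8, -0.5, 9.1]
grip_width: 0.0284
gripper_force: 69.4
```

Call:
arm_command(plan="0 0 -0.01 0;0 0 -0.035 0;0 0 -0.04 0;0 0 0 10;0 0 0 10;0 0 0 10;0 0 0 0;0 0 0 0")

```text
clock: 12.88
tcp_pos: [0.4171, 0.1358, 0.1044]
orientation: [-2.365, -2.068, 0.0]
contact_force: [-0.2, 0.2, -0.9]
grip_width: 0.0285
gripper_force: 69.8
```

```bash
python3 go.py 0.621 0.1475 0.035 -8
```

```text
shift [0.0387 0.2006 0.0694] phi -7.7 yaw 0.3 q7 -0.28 tilt z [-0.  0. -1.]
```

Call:
arm_command(plan="0.0095 0.05 0 0;0.0095 0.05 0 0;0.0095 0.05 0 0;0.0095 0.05 0 0;0 0 0 0;0 0 0.04 0;0 0 0.03 0;0 0 0 0;0 0 0 0")

```text
clock: 14.0
tcp_pos: [0.6208, 0.146, 0.0353]
orientation: [2.368, 2.065, 0.001]
contact_force: [-0.0, 0.6, -1.6]
grip_width: 0.028
gripper_force: 69.9
```

```bash
python3 go.py 0.621 0.1475 0.0228 -8; python3 -c "
from look import *
shot('s1','scene')"
```

```text
shift [ 0.0015 -0.      0.0125] phi -7.8 yaw 0.2 q7 -0.09 tilt z [ 0.001  0.    -1.   ]
```

Call:
arm_command(plan="0.001 0 0.008 0;0 0 0.004 0;0 0 0.0005 0;0 0 0 0;0 0 0 0")

```text
clock: 14.68
tcp_pos: [0.6208, 0.1476, 0.0229]
orientation: [-2.367, -2.064, -0.001]
contact_force: [-2.1, 0.4, 8.8]
grip_width: 0.0283
gripper_force: 71.3
```

Call:
arm_command(plan="0 0 0 0;0 0 0 0;0 0 0 0;0 0 0 0;0 0 -0.01 0;0 0 -0.04 0;0 0 -0.04 0;0 0 0 0", hand=-0.3)

```text
clock: 15.68
tcp_pos: [0.6232, 0.1473, 0.1159]
orientation: [2.367, 2.062, 0.01]
contact_force: [-0.2, -0.5, -0.7]
grip_width: 0.0554
gripper_force: 0.0
```

Call:
arm_command(plan="0 0 -0.02 -8;0.025 -0.05 0 0;0.025 -0.05 0 0;0.025 -0.05 0 0;0.025 -0.05 0 0;0.025 -0.05 0 0;0 0 0 0;0 0 0 0")

```text
clock: 16.68
tcp_pos: [0.3707, 0.2714, 0.1319]
orientation: [2.218, 2.224, 0.001]
contact_force: [0.4, -0.6, 0.4]
grip_width: 0.0559
gripper_force: 0.0
```

```bash
python3 -c "
from look import *
comps(*shot('wK'))"; python3 go.py 0.3706 0.271 0.017 0
```

```text
px [160.  48.] 752 z 0.001 xy 0.2882 0.3912 size 0.078 0.009 long 89 hsv [119.  66. 146.]
px [403.  90.] 10012 z 0.024 xy 0.4934 0.3597 size 0.061 0.088 long 92 hsv [123.   9. 145.]
px [258. 171.] 1147 z 0.010 xy 0.3699 0.2817 size 0.069 0.024 long 88 hsv [ 20.  71. 243.]
shift [ 0.     -0.0008  0.1149] phi 0.1 yaw 0.1 q7 -0.53 tilt z [ 0.001 -0.    -1.   ]
```

View pics/wK.png

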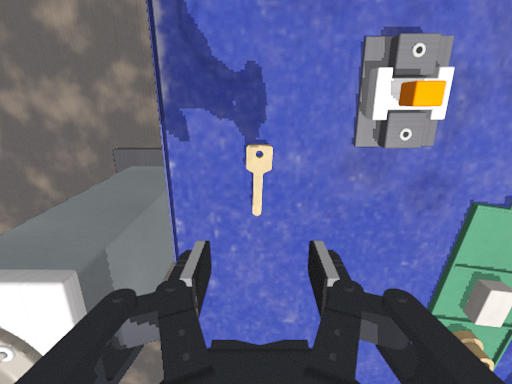

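The key's head points to +y (head at (259,155), shank end at (257,212)), and the gripper is centred over its shank. The block and bush show in the green tray at lower right.

Call:
arm_command(plan="0 -0.001 0.04 0;0 0 0.04 0;0 0 0.025 0;0 0 0.01 0;0 0 0 0;0 0 0 0")

```text
clock: 17.48
tcp_pos: [0.3703, 0.2717, 0.0176]
orientation: [2.219, 2.223, 0.003]
contact_force: [-0.5, 0.2, 0.7]
grip_width: 0.0554
gripper_force: 0.0
```

Call:
arm_command(plan="0 0 0 0;0 0 0 0;0 0 0 0;0 0 0 0;0 0 0 0;0 0 0 0;0 0 0 0;0 0 0 0", hand=1, grip_force=40)

```text
clock: 18.48
tcp_pos: [0.3695, 0.2717, 0.0173]
orientation: [-2.218, -2.224, -0.001]
contact_force: [-1.5, -0.2, 6.2]
grip_width: 0.007
gripper_force: 40.6
```

Call:
arm_command(plan="0 0 -0.01 0;0 0 -0.035 0;0 0 -0.04 0;0 0 0 -10.2;0 0 0 -10.2;0 0 0 -10.2;0 0 0 -10.2;0 0 0 -10.2;0 0 0 -10.2;0 0 0 -10.2;0 0 0 -10.2;0 0 0 0;0 0 0 0")

```text
clock: 20.1
tcp_pos: [0.3695, 0.2714, 0.102]
orientation: [0.232, 3.133, 0.0]
contact_force: [-0.3, -0.7, -0.6]
grip_width: 0.0068
gripper_force: 39.9
```

```bash
python3 go.py 0.641 0.2143 0.035 82
```

```text
shift [-0.277  -0.0165  0.0671] phi 81.5 yaw -0.5 q7 0.73 tilt z [ 0.  0. -1.]
```

Call:
arm_command(plan="-0.055 -0.0033 0 0;-0.055 -0.0033 0 0;-0.055 -0.0033 0 0;-0.055 -0.0033 0 0;-0.057 -0.0033 0 0;0 0 0 0;0 0 0.04 0;0 0 0.027 0;0 0 0 0;0 0 0 0")

```text
clock: 21.35
tcp_pos: [0.6414, 0.2158, 0.0359]
orientation: [0.227, 3.132, 0.001]
contact_force: [0.7, 0.5, 1.1]
grip_width: 0.0068
gripper_force: 39.9
```

```bash
python3 go.py 0.641 0.2143 0.0203 82
```

```text
shift [ 0.0002 -0.0016  0.0156] phi 81.7 yaw -0.3 q7 1.12 tilt z [ 0.001  0.    -1.   ]
```

Call:
arm_command(plan="0 -0.0015 0.01 0;0 0 0.004 0;0 0 0.0015 0;0 0 0 0;0 0 0 0")

```text
clock: 21.98
tcp_pos: [0.6409, 0.2137, 0.0204]
orientation: [-0.227, -3.133, -0.0]
contact_force: [-2.9, -0.8, 8.0]
grip_width: 0.0068
gripper_force: 40.8
```

Call:
arm_command(plan="0 0 0 0;0 0 0 0;0 0 0 0;0 0 0 0;0 0 -0.01 0;0 0 -0.04 0;0 0 -0.04 0;0 0 0 0", hand=0.5)

```text
clock: 22.98
tcp_pos: [0.6437, 0.2147, 0.1139]
orientation: [0.226, 3.126, 0.005]
contact_force: [0.3, 1.0, 0.2]
grip_width: 0.0211
gripper_force: 0.0
```

Call:
arm_command(plan="0 0 -0.01 -8.2;0.0375 0.0363 0 0;0.0375 0.0363 0 0;0.0375 0.0363 0 0;0.0375 0.0363 0 0;0 0 0 0;0 0 0 0", hand=-0.4)

```text
clock: 23.85
tcp_pos: [0.4912, 0.3587, 0.1191]
orientation: [0.001, 3.142, -0.001]
contact_force: [1.1, -1.1, 0.8]
grip_width: 0.06
gripper_force: 0.0
```

```bash
python3 go.py 0.4935 0.3600 0.041 90; python3 - <<'E'
from look import *
C,I,D=shot('wH'); P=cloud(C,D); hsv=cv2.cvtColor(I,cv2.COLOR_RGB2HSV)
m=(cv2.inRange(hsv,(8,180,100),(20,255,255))>0)&(P[...,2]>.04)
p=P[m]; print(len(p),np.median(p,0),cv2.minAreaRect(p[:,:2].astype(np.float32)))
E
```

```text
shift [-0.0023  0.0014  0.0781] phi 90.0 yaw -0.0 q7 0.9 tilt z [ 0.    -0.001 -1.   ]
91 [0.48297977 0.36020516 0.04497896] ((0.45555928349494934, 0.3597531318664551), (0.09614679962396622, 0.016436340287327766), 0.21593312919139862)
```

Call:
arm_command(plan="-0.002 0.001 0.035 0;0 0 0.025 0;0 0 0.012 0;0 0 0.005 0;0 0 0 0;0 0 0 0")

```text
clock: 24.65
tcp_pos: [0.4937, 0.3606, 0.0432]
orientation: [0.002, 3.14, 0.002]
contact_force: [-0.7, -0.3, -0.5]
grip_width: 0.0598
gripper_force: 0.0
```

Call:
arm_command(plan="0 0 0 0;0 0 0 0;0 0 0 0;0 0 0 0;0 0 0 0;0 0 0 0;0 0 0 0", hand=1, grip_force=70)

```text
clock: 25.52
tcp_pos: [0.4933, 0.3605, 0.0428]
orientation: [0.002, 3.141, 0.001]
contact_force: [-0.8, -0.7, 6.2]
grip_width: 0.0163
gripper_force: 69.4
```

Call:
arm_command(plan="0 0 -0.006 0;0 0 -0.01 0;0 0 -0.015 0;0 0 -0.03 0;0 0 -0.03 0;0 0 0 0;0 0 0 0")

```text
clock: 26.4
tcp_pos: [0.4926, 0.36, 0.133]
orientation: [-0.001, -3.141, 0.0]
contact_force: [0.9, -0.2, -1.8]
grip_width: 0.0163
gripper_force: 68.5
```

```bash
python3 go.py 0.587 -0.0995 0.055 90
```

```text
shift [-0.0948 -0.4594  0.0781] phi 90.0 yaw -0.0 q7 0.9 tilt z [-0. -0. -1.]
```

Call:
arm_command(plan="-0.0095 -0.046 0 0;-0.0095 -0.046 0 0;-0.0095 -0.046 0 0;-0.0095 -0.046 0 0;-0.0095 -0.046 0 0;-0.0095 -0.046 0 0;-0.0095 -0.046 0 0;-0.0095 -0.046 0 0;-0.0095 -0.046 0 0;-0.0095 -0.046 0 0;0 0 0 0;0 0 0.04 0;0 0 0.037 0;0 0 0 0;0 0 0 0")

```text
clock: 28.28
tcp_pos: [0.588, -0.0995, 0.0568]
orientation: [0.001, 3.141, 0.0]
contact_force: [0.5, -1.0, -2.6]
grip_width: 0.0161
gripper_force: 68.6
```

```bash
python3 go.py 0.587 -0.0995 0.041 90; python3 -c "
from look import *
C,I,D=shot('s2','scene'); cv2.imwrite('pics/s2c.png',cv2.resize(I[150:290,130:340,::-1],None,fx=3,fy=3))"
```

```text
shift [ 0.001  -0.      0.0158] phi 90.0 yaw -0.0 q7 1.76 tilt z [ 0.  0. -1.]
```

View pics/s2c.png

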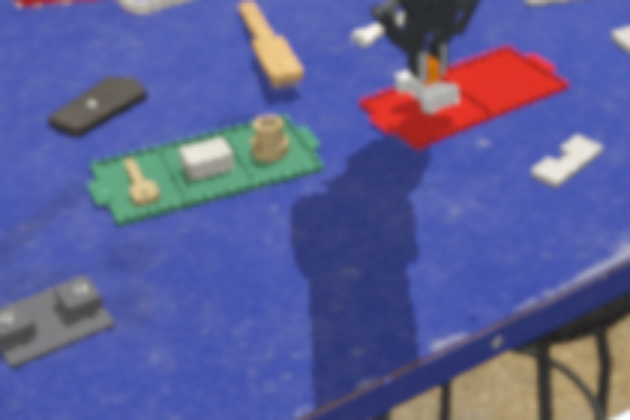

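The crop shows the key, block and bush each in its own green compartment, and the nest empty. The H-piece hangs level over the red compartment nearer the green tray.

Call:
arm_command(plan="0.001 0 0.01 0;0 0 0.004 0;0 0 0.0015 0;0 0 0 0;0 0 0 0")

```text
clock: 28.95
tcp_pos: [0.5868, -0.0999, 0.0409]
orientation: [0.002, 3.141, -0.0]
contact_force: [0.9, 0.1, -2.4]
grip_width: 0.0163
gripper_force: 68.7
```

Call:
arm_command(plan="0 0 0 0;0 0 0 0;0 0 0 0;0 0 0 0;0 0 -0.01 0;0 0 -0.04 0;0 0 -0.04 0;0 0 0 0", hand=-0.3)

```text
clock: 29.95
tcp_pos: [0.5891, -0.1004, 0.1348]
orientation: [0.002, 3.134, -0.001]
contact_force: [0.1, -0.2, -0.3]
grip_width: 0.056
gripper_force: 0.0
```

Call:
arm_command(plan="0.0388 -0.0203 0 0;0.0388 -0.0203 0 0;0.0388 -0.0203 0 0;0.0388 -0.0203 0 0;0 0 0 10.6;0 0 0 10.6;0 0 0 10.6;0 0 0 10.6;0 0 0 10.6;0 0 0 10.6;0 0 0 10.6;0 0 0 0;0 0 0 0")

```text
clock: 31.58
tcp_pos: [0.4312, -0.1808, 0.1307]
orientation: [-1.891, -2.508, 0.0]
contact_force: [0.2, 0.3, -0.6]
grip_width: 0.0558
gripper_force: 0.0
```

```bash
python3 go.py 0.4343 -0.1814 0.018 15;  python3 -c "
from look import *
comps(*shot('wG'))"
```

```text
shift [-0.0015  0.0029  0.1127] phi 16.0 yaw 1.0 q7 0.8 tilt z [-0.  0. -1.]
px [125.  71.] 1985 z 0.002 xy 0.2979 -0.1113 size 0.028 0.111 long 91 hsv [119.  51. 195.]
px [311.   5.] 148 z 0.001 xy 0.4286 -0.0202 size 0.011 0.008 long 12 hsv [118.  88. 189.]
px [261. 164.] 2590 z 0.009 xy 0.4276 -0.1573 size 0.030 0.080 long 105 hsv [ 15.  12. 246.]
px [356. 142.] 137 z 0.001 xy 0.5043 -0.1110 size 0.013 0.010 long 17 hsv [118.  74. 189.]
```

Call:
arm_command(plan="-0.0015 0.003 0.04 0.9;0 0 0.04 0;0 0 0.024 0;0 0 0.009 0;0 0 0 0;0 0 0 0")

```text
clock: 32.38
tcp_pos: [0.4353, -0.1818, 0.0187]
orientation: [1.915, 2.489, 0.001]
contact_force: [-0.1, 0.0, 0.3]
grip_width: 0.0554
gripper_force: 0.0
```

Call:
arm_command(plan="0 0 0 0;0 0 0 0;0 0 0 0;0 0 0 0;0 0 0 0;0 0 0 0;0 0 0 0", hand=1, grip_force=100)

```text
clock: 33.25
tcp_pos: [0.4351, -0.1816, 0.0191]
orientation: [1.915, 2.489, 0.002]
contact_force: [-3.7, 1.2, 16.3]
grip_width: 0.0248
gripper_force: 97.6
```

Call:
arm_command(plan="0 0 -0.01 0;0 0 -0.035 0;0 0 -0.04 0;0 0 0 7;0 0 0 6.5;0 0 0 0;0 0 0 0")

```text
clock: 34.12
tcp_pos: [0.4346, -0.1814, 0.1029]
orientation: [-2.193, -2.25, -0.0]
contact_force: [-1.0, -0.2, -1.1]
grip_width: 0.0248
gripper_force: 98.6
```

```bash
python3 go.py 0.590 -0.229 0.04 1.5
```

```text
shift [-0.0516  0.1542  0.0629] phi 1.5 yaw -0.0 q7 0.64 tilt z [-0.  0. -1.]
```

Call:
arm_command(plan="-0.0103 0.031 0 0;-0.0103 0.031 0 0;-0.0103 0.031 0 0;-0.0103 0.031 0 0;-0.0103 0.031 0 0;0 0 0 0;0 0 0.03 0;0 0 0 0;0 0 0 0")

```text
clock: 35.25
tcp_pos: [0.5904, -0.2296, 0.0733]
orientation: [-2.195, -2.247, 0.0]
contact_force: [0.3, -0.3, -0.6]
grip_width: 0.0246
gripper_force: 98.8
```

```bash
python3 go.py 0.590 -0.229 0.022 1.5;  python3 -c "
from look import *
C,I,D=shot('s3','scene')
C,J,D=shot('s4','wrist')
P=cloud(C,D); h=cv2.cvtColor(J,cv2.COLOR_RGB2HSV)
m=(h[...,1]<60)&(h[...,2]>150)&(P[...,2]>.01)&(P[...,2]<.08); m[230:]=0; m=m&(abs(P[...,0]-.59)<.06)&(P[...,1]<-.15)
p=P[m]; A=np.c_[p[:,:2],np.ones(len(p))]; print(len(p),p.min(0),p.max(0),np.linalg.lstsq(A,p[:,2],rcond=None)[0])
cv2.imwrite('pics/s34.png',np.hstack([cv2.resize(I[120:240,240:370,::-1],(390,360)),cv2.resize(J[60:384,100:420,::-1],(355,360))]))"
```

```text
shift [ 0.0006 -0.0004  0.0513] phi 1.3 yaw -0.2 q7 0.67 tilt z [-0.  0. -1.]
4294 [ 0.57317508 -0.21439986  0.05796768] [ 0.60364022 -0.16306592  0.06493591] [-0.00084389 -0.01296888  0.06065396]
```

View pics/s34.png

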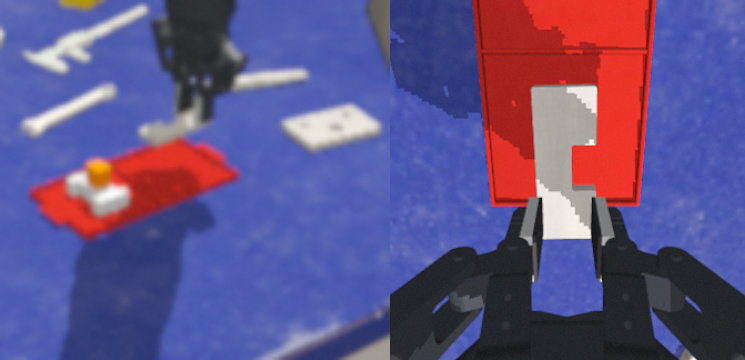

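The gauge hangs level in the grip, 13 mrad of tilt, centred over the free red compartment. The H-piece stands upright in the other. Lowering now.

Call:
arm_command(plan="0 0 0.03 0;0 0 0.014 0;0 0 0.006 0;0 0 0.001 0;0 0 0 0;0 0 0 0")

```text
clock: 36.1
tcp_pos: [0.5912, -0.2297, 0.0224]
orientation: [2.195, 2.247, 0.001]
contact_force: [-0.6, 0.8, 1.1]
grip_width: 0.0246
gripper_force: 99.1
```

Call:
arm_command(plan="0 0 0 0;0 0 0 0;0 0 0 0;0 0 0 0;0 0 -0.01 0;0 0 -0.04 0;0 0 -0.05 0;0 0 -0.05 0;0 0 0 0;0 0 0 0", hand=-0.1)

```text
clock: 37.35
tcp_pos: [0.5906, -0.2291, 0.1719]
orientation: [-2.195, -2.247, -0.001]
contact_force: [-0.0, 0.6, -0.2]
grip_width: 0.0468
gripper_force: 0.0
```

Call:
arm_command(plan="0.045 -0.006 -0.03 -9.8;0 0 -0.03 -9.8;0 0 -0.03 -9.8;0 0 -0.03 -9.8;0 0 0 -9.8;0 0 0 -9.8;0 0 0 -9.8;0 0 0 -9.8;0 0 0 -9.8;0 0.06 0 0;0 0.06 0 0;0 0.06 0 0;0 0 0 0;0 0 0 0")

```text
clock: 39.1
tcp_pos: [0.5846, -0.0048, 0.2905]
orientation: [-0.012, -3.139, 0.001]
contact_force: [0.4, -0.7, -0.3]
grip_width: 0.047
gripper_force: 0.0
```

```bash
python3 - <<'E'
from look import *
C,I,D=shot('wF'); P=cloud(C,D); w=P[...,:2].reshape(-1,2); z=P[...,2].ravel()
for n,c,ang,pts in (("red",(.588,-.151),1.5,[("H",.0868),("gauge",.0868)]),("green",(.621,.1475),-8,[])):
    a=np.radians(ang); Rm=np.array([[np.cos(a),-np.sin(a)],[np.sin(a),np.cos(a)]]); q=(w-c)@Rm
    lims=[(-.1,-.003),(.003,.1)] if n=="red" else [(-.1,-.037),(-.032,.032),(.037,.1)]
    for l in lims:
        k=(abs(q[:,0])<.048)&(q[:,1]>l[0])&(q[:,1]<l[1])&(z>.0085)
        zt=np.percentile(z[k],95) if k.any() else 0
        print(n,l,k.sum(),"zt %.4f zmed %.4f"%(zt,np.median(z[k])),"range",q[k].min(0).round(3),q[k].max(0).round(3))
E
```

```text
red (-0.1, -0.003) 972 zt 0.0131 zmed 0.0118 range [-0.047 -0.1  ] [ 0.037 -0.012]
red (0.003, 0.1) 6678 zt 0.3642 zmed 0.3502 range [-0.045  0.003] [0.044 0.1  ]
green (-0.1, -0.037) 1759 zt 0.3650 zmed 0.3528 range [-0.036 -0.1  ] [ 0.018 -0.05 ]
green (-0.032, 0.032) 694 zt 0.0248 zmed 0.0234 range [-0.016 -0.023] [0.015 0.022]
green (0.037, 0.1) 424 zt 0.0134 zmed 0.0120 range [-0.033  0.058] [0.036 0.082]
```

View pics/wF.png

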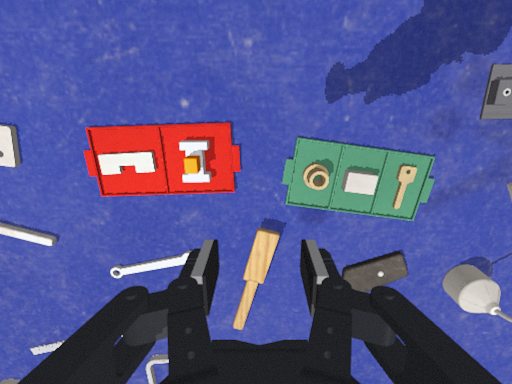

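The final view shows the gauge (127,162) and the H-piece (194,163) in the red tray. The bush (317,178), block (361,181) and key (404,187) are in the green tray, one to a compartment, and the measured heights match parts flat on the floor.

```bash
python3 -c "
from bench import ticket
print(ticket.hand_in())"
```

```text
the job is handed in; nothing more can be done
None
```

Both kits are made up and the job is handed in: all five parts are in their own tray compartments, the H-shaped piece was lifted straight up out of its nest, and the larger block and drilled plate were left alone, at about 39 s on the robot's clock (the hand-in gave no verdict).

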